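# Stow the alignment rod and set the transport lock

## Task

Stow the loose steel alignment rod in the blue transport cradle: press it down past the two orange sprung jaws, firmly but without ramming it, until it lies level on the bottom of both forks and the jaws have sprung shut over it. Then slide the red lock knob under the cradle's guard roof past its click to the end stop on the left (as seen from the robot), so that the jaws are barred, and let go. Do not disturb the glue bottle, the tape measure or the sanding block.

Things in the scene. Friction and masses are not known exactly. Their poses are not given: they have to be found in the camera images.
- cradle: Blue steel transport cradle fixed to the bench, turned up to 0.3 rad. Origin on the bench top near the middle of its base plate (160 x 212 x 12 mm, x from -88 to 72 mm). Own x points away from the robot, y left, z up. In front are two forks with orange jaws for the rod; at the back, under a flat guard roof, stands the red lock knob.
- rod_seat (a point): Centre of the fully seated rod (along y): cradle x -60, y 0, z 45 mm, axes as the cradle's. Two dark U forks, 12 mm wide, at y -46 and +46; 14 mm between prongs, floor at cradle z 39 mm, flared front prongs to z 66. Between the forks it is free down to z 12 mm, but behind the rod (from 16 mm) run the slide bar, top z 30, and its lug, top z 41, at y 23 mm or more.
- rod: Steel rod, 12 mm diameter, 184 mm long over two black square end caps (15 x 15 x 12 mm), dark 30 mm band in the middle; 0.11 to 0.22 kg. Origin at its centre, x along the rod. Starts lying on the bench right of the cradle, roughly pointing away from the robot. When seated the caps hang outside the forks and jaws (16 mm of play either way).
- jaw_left (a joint): Orange sprung jaw, 10 mm wide, at cradle y +59 mm, hinged behind the left fork; rad, 0 = shut, grows as its top swings away from the robot, 0.6 at most. Its round nose hangs 4 mm over the rod's path, 7 to 24 mm above the seated rod's axis. Both jaws together need 10 to 20 N downward before the rod passes; then they snap shut over it.
- jaw_right (a joint): The like jaw at cradle y = -59 mm.
- lock_slide (a joint): Travel of the lock slide (m): 0 = unlocked (right), growing left (cradle +y) to 0.030 at the end stop; starts between 0 and 0.008. Drags with 2.5 N; from about 0.012 to 0.023 a spring detent resists with 7 to 12 N, then it clicks and runs on. When home, its two red lugs stand behind the jaws and bar them, so lock only after the rod is in.
- lock_knob (a point): Point on the middle axis of the red knob (16 mm in x, 14 mm in y), 10 mm below its top; cradle x 32, z 50, y -15 mm + travel; knob from z 30 to 60. Axes as the cradle's. Free on both sides along y.
- guard_edge (a point): Middle of the front edge of the guard roof, on its underside: cradle x 15, y 0, z 108 mm. The roof is 4 mm thick, 140 mm wide in y, and runs back to a wall at x 66; open in front and at the sides. It covers the knob from above: the tool must come from the front, leaning 30 to 40 degrees, fingers pointing down and to +x.
- glue_bottle: Cream bottle with red cap, 58 mm diameter, 186 mm tall, origin at its foot; stands behind on the right. Bystander.
- tape_measure: Yellow tape measure, 94 x 64 x 66 mm, origin at its underside; behind the cradle. Bystander.
- sanding_block: Brown sanding block, 125 x 88 x 34 mm, origin at its underside; on the right at the back. Bystander.

How it is judged:
By the outcome, as a careful person would: the job done as asked, in the order asked, and still so for the second after the job is handed in, with the robot touching nothing.
It also fails if it takes over 54 s, if anything falls off the work surface, if the arm or the gripper's body presses on something with over 40 N, if the wrist force passes 120 N, or if a joint passes its speed limit or range.

## Robot

A 7-joint arm with a two-finger parallel gripper is mounted at the origin on a cart in front of the work surface, level with it; the furniture and walls round the work are solid. World frame = base frame: x ahead of the robot, y to its left, z up, the work surface at z = 0. Lengths are in mm, angles in rad, forces in N, time in s.
With the tool pointing down it reaches from about 350 to 900 mm from the base axis. Payload 8.1 kg.
Tool frame: the origin (TCP) lies at the very end of the fingers, on their centre line; the grasp point (between the pads) lies 19 mm behind it; z points along the fingers, y is the line along which they close (so a half turn about z gives the same grasp; the last joint's range is limited). The gripper opens to 85 mm and grips with 20 to 120 N. Pads are 22 mm wide; open, the fingers measure 114 mm over their backs; the gripper's body (76 mm by 85 mm) begins 54 mm behind the grasp point. The pads swing forward as they close: fully open they stand 13 mm farther back than shut.
Start: joints at [-1.418, 0.434, 0.025, 1.573, -0.012, 1.134, -0.075], TCP at [158.164, 604.67, 231.323] pointing down, gripper open.
Joint ranges: [-2.62, 2.62], [-0.44, 2.09], [-1.27, 1.32], [0.08, 2.57], [-1.32, 4.46], [0.12, 2], [-2.74, 2.74]. Speed limits (rad/s): [2.22, 2.22, 3.01, 3.01, 3.14, 3.14, 3.14].

## Interface

Orientations are given as a 3x3 rotation matrix whose columns are the frame's x, y, z axes.
In Python, from cell import observe, camera, close_job, outline_of, tip_of gives the robot as it stands.
- The arm moves only by the tool send_rows, never from a script. Its argument "targets" is text: rows parted by semicolons, each of 5 numbers parted by spaces: the shift along the tool's x, y, z in cm, then the turn about the tool's z in degrees, then the finger opening in cm, from 0 to 8.54. A call has 1 to 12 rows; each row shifts and turns the commanded pose from where the row before left it, along the tool's axes as they then stand; what a row does not reach is not made up. A row lasts 1/8 s, in which the tool goes at most 62.5 mm and 10.7 degrees, less where a joint would pass 70% of its speed; a pose out of reach is approached as far as the arm can. A call is refused whole if a number of a shift passes 6.25 or a number of a turn 10.7, either way. A call with a gripper value outside its range is refused whole. The fingers move at their own pace and stop on an object; "force" is the grip in N (left out, the last holds). Time passes only in rows, so rows that do not move let the fingers close. It gives the time, the measured TCP pose, the force, the opening and the grip force at its end, in the units of the state.
- observe(): the state, without advancing time (a new reading comes with each control period).
- camera(name): name is "scene" or "top" or "wrist"; returns a dict with "image" (400x640x3 uint8, blue, green, red), "depth" (400x640 float32, mm along the optical axis (not along the pixel's ray), 0 where there is no reading), "K" (3x3 intrinsics, pixels), "T" (4x4, takes a point from camera to world coordinates); the wrist camera has in their place "mount" (4x4, takes a point from camera to tool coordinates, whose origin is the TCP and whose axes are the flange's). Camera axes: x right, y up, looking along -z (the intrinsics and any distortion apply to the point x, -y, -z); pixel columns grow to the right and rows downward; lengths in mm; the calibration is good to about 2 mm. The wrist camera is an equidistant fisheye: a pixel r from the principal point sees the ray r / f radians off the axis. A picture is of the moment at which its call begins: read the wrist's pose just before it.
- close_job(): hands the job in; it is judged then, once.
Trained networks look in the newest picture that a camera, given by its name, has taken for a name from the list of things; names that differ only in an ending like _2 or _b are one class to them, and where a whole thing is asked for, a point or a joint stands for the part that bears it (a point fixed in the world has none). Each returns a list of dicts, best first, with "score" (0 to 1); they miss things now and then, are a little off and sometimes report something else, mostly with a low value. They report only what shows in the picture. A call takes as long as a camera call.
- outline_of(camera, name): "region" (400x640 bool, what is visible of it).
- tip_of(camera, name): "centre" ([x, y, z] in mm, in world coordinates, good to about 4 mm: a listed point, or the origin of a listed thing).
The state is a dict: "time": time; "joints": joint angles; "qd": joint speeds; "effort": joint torques, N m; "tcp_pos": TCP position; "eef_rot": TCP orientation; "contact_force": force on the tool from outside, world axes, zero at the start; "ft_torque": the same for the moment, N m; "finger_gap": finger opening in mm; "grip_force": force on a finger pad.
Only numpy, scipy, OpenCV 4.12 (cv2) and the standard library are available. Lean on these libraries where they do the work, as an engineer would, in place of code of your own. Each camera call takes 0.05 s, during which the arm holds its last target. There are 200 camera calls.

## Working session

There is one attempt and no reset: what is moved stays moved. The work goes in short steps, Python scripts to look and compute and a tool call to move; the robot and the scene stay as the last step left them, time stands still between calls to the robot, and variables do not carry over. Pictures are saved under pics/ and viewed, at most 10 in all, crops included, and the job is handed in when it is done.

Besides the shell and the picture viewer there is one more tool, called after "Call:" as a command line: name --argument value ..., lists and objects as JSON in quotes. send_rows: Moves the arm, as the interface text tells. Its arguments: {"type":"object","properties":{"targets":{"type":"string"},"force":{"type":"number"}},"required":["targets"]}

```bash
mkdir -p pics; ls
python3 - <<'E'
from cell import *
import cv2,numpy as np
s=observe();print(s['time'],s['tcp_pos'],np.round(s['eef_rot'],3).tolist(),s['finger_gap'])
for c in('scene','top'):
    im=camera(c);cv2.imwrite(f'pics/{c}0.png',im['image'])
    np.savez(f'{c}0.npz',depth=im['depth'],K=im['K'],T=im['T'],image=im['image'])
    print(c,im['K'].tolist(),np.round(im['T'],3).tolist(),[k for k in im])
    for n in['cradle','rod','rod_seat','lock_knob','guard_edge','glue_bottle','tape_measure','sanding_block','jaw_left','jaw_right']:
        t=tip_of(c,n);o=outline_of(c,n)
        print(n,[(round(a['score'],2),np.round(a['centre']).tolist()) for a in t[:2]],[(round(a['score'],2),int(a['region'].sum())) for a in o[:2]])
        if o: np.save(f'{c}_{n}.npy',o[0]['region'])
print(observe()['time'])
E
```

```text
pics
0.0 [158.04233661 604.14390553 230.50127611] [[-0.967, 0.253, -0.0], [0.253, 0.967, -0.002], [-0.0, -0.002, -1.0]] 85.3240108008583
scene [[419.60939770488665, 0.0, 323.18729929701766], [0.0, 419.60939770488665, 196.43199425488507], [0.0, 0.0, 1.0]] [[-0.731, 0.5, -0.464, 194.243], [-0.682, -0.546, 0.486, 263.181], [-0.011, 0.672, 0.741, 791.33], [0.0, 0.0, 0.0, 1.0]] ['image', 'depth', 'K', 'T']
cradle [(0.97, [554.0, -70.0, -2.0])] [(0.75, 8148)]
rod [(0.64, [478.0, -314.0, 8.0])] [(0.64, 353)]
rod_seat [(0.94, [490.0, -74.0, 48.0])] [(0.81, 8101)]
lock_knob [(0.91, [579.0, -79.0, 48.0])] [(0.66, 982)]
guard_edge [(0.67, [565.0, -71.0, 108.0]), (0.16, [782.0, -44.0, 1.0])] [(0.7, 805), (0.66, 8205)]
glue_bottle [(0.76, [718.0, -278.0, -0.0])] [(0.69, 1173)]
tape_measure [] [(0.87, 843)]
sanding_block [(0.8, [680.0, -426.0, 2.0])] [(0.69, 928), (0.5, 329)]Traceback (most recent call last):
  File "<stdin>", line 9, in <module>
ValueError: it knows: cradle, glue_bottle, guard_edge, lock_knob, rod, rod_seat, sanding_block, tape_measure
```

```bash
cat > h.py <<'E'
import numpy as np,cv2
def world(d,reg):
    v,u=np.nonzero(reg&(d['depth']>0));z=d['depth'][v,u];K=d['K']
    p=np.stack([(u-K[0,2])/K[0,0]*z,-(v-K[1,2])/K[1,1]*z,-z],1)
    T=d['T'];return p@T[:3,:3].T+T[:3,3]
def look(c,name):
    from cell import camera
    d=camera(c);cv2.imwrite(f'pics/{name}.png',d['image']);return d
E
python3 - <<'E'
from cell import *
from h import *
for c in('scene','top'):
    d=look(c,c+'1')
    if c=='top': print(d['K'].tolist(),np.round(d['T'],3).tolist())
    for n in['cradle','rod','rod_seat','lock_knob','guard_edge','glue_bottle','tape_measure','sanding_block']:
        t=tip_of(c,n);o=outline_of(c,n)
        print(n,[(round(a['score'],2),np.round(a['centre'],1).tolist()) for a in t[:2]],[(round(a['score'],2),int(a['region'].sum())) for a in o[:2]])
        if o and n in('rod','cradle','guard_edge','lock_knob'):
            p=world(d,o[0]['region'])
            if n=='rod':
                xy=p[(p[:,2]>4)&(p[:,2]<20)]
                r=cv2.minAreaRect(xy[:,:2].astype(np.float32));print('rod rect',r,np.median(xy[:,2]),len(xy))
            if n=='guard_edge':
                q=p[(p[:,2]>104)&(p[:,2]<120)]
                if len(q)>50: print('roof rect',cv2.minAreaRect(q[:,:2].astype(np.float32)),np.median(q[:,2]),len(q))
            if n=='cradle':
                for lo,hi in((104,120),(6,18),(60,75)):
                    q=p[(p[:,2]>lo)&(p[:,2]<hi)]
                    if len(q)>20: print('cr',lo,cv2.minAreaRect(q[:,:2].astype(np.float32)),np.median(q[:,2]),len(q))
a=[cv2.imread(f'pics/{c}1.png') for c in('scene','top')]
cv2.imwrite('pics/both.png',np.vstack([cv2.resize(x,(480,300),interpolation=3) for x in a]))
E
```

```text
cradle [(0.71, [550.8, -71.6, 0.5]), (0.34, [491.6, -73.0, 44.3])] [(0.63, 8122)]
cr 104 ((589.97412109375, -70.87396240234375), (55.51871109008789, 140.94415283203125), 2.2000932693481445) 110.52045405167621 1499
cr 6 ((539.3809814453125, -72.28632354736328), (160.4349365234375, 212.28955078125), 2.0705418586730957) 10.663465568767833 4202
cr 60 ((544.6324462890625, -70.40933227539062), (151.6514129638672, 128.26223754882812), 4.7382917404174805) 64.59694990416165 112
rod [(0.73, [478.1, -311.5, 9.9])] [(0.75, 461)]
rod rect ((474.516845703125, -313.55926513671875), (182.22000122070312, 15.823909759521484), 2.879995107650757) 10.74888742369194 403
rod_seat [(0.92, [486.9, -75.3, 48.2])] [(0.96, 8066)]
lock_knob [(0.78, [580.1, -81.3, 48.8])] [(0.78, 929), (0.18, 952)]
guard_edge [(0.59, [564.1, -73.3, 104.9])] [(0.98, 7998)]
roof rect ((589.8327026367188, -69.56422424316406), (55.33659744262695, 138.3157196044922), 2.2000937461853027) 110.52169552871129 1474
glue_bottle [(0.67, [716.7, -280.3, -0.8])] [(0.81, 1138), (0.62, 8291)]
tape_measure [(0.58, [780.2, -45.0, 1.5])] [(0.71, 90
[... 814 characters left out ...]
 -312.4, 9.2])] [(0.88, 389)]
rod rect ((475.27423095703125, -314.2591857910156), (183.12315368652344, 13.417895317077637), 3.768911123275757) 11.137003174758092 379
rod_seat [(0.88, [488.9, -71.6, 43.3])] [(0.88, 5779)]
lock_knob [(0.94, [583.4, -80.2, 50.0])] [(0.65, 510), (0.47, 333)]
guard_edge [(0.65, [563.7, -71.1, 109.9]), (0.28, [475.3, -310.8, 14.5])] [(0.96, 5654)]
roof rect ((590.322998046875, -70.8593521118164), (53.299705505371094, 140.2601776123047), 1.470557451248169) 110.04011594841666 1549
glue_bottle [(0.81, [714.2, -279.9, 0.3])] [(0.96, 616)]
tape_measure [(0.68, [784.0, -43.7, -1.4])] [(0.91, 632), (0.21, 5777)]
sanding_block [(0.73, [687.0, -422.1, 0.6])] [(0.85, 1262)]
```

View pics/both.png

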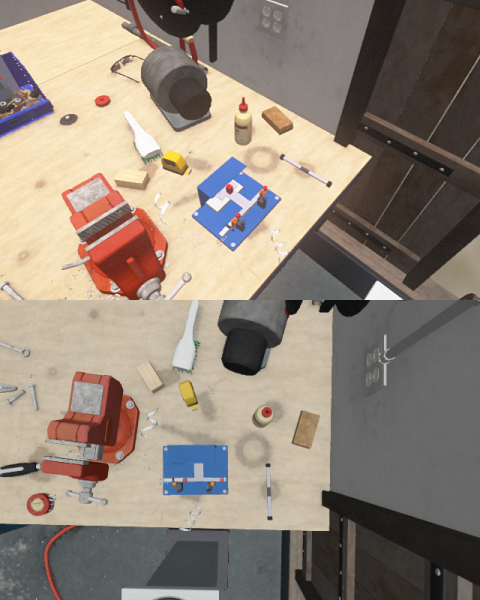

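The scene and top views show the cradle in front of the robot and the rod to its right, pointing away. I need a closer view of the cradle, because rows can't tilt the tool.

Run:
```python
import cv2,numpy as np
a=cv2.imread('pics/scene1.png')[200:340,250:390];b=cv2.imread('pics/top1.png')[180:280,210:310]
cv2.imwrite('pics/crop.png',np.hstack([cv2.resize(x,(400,400),interpolation=3) for x in(a,b)]))
```

```text
(no output)
```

View pics/crop.png

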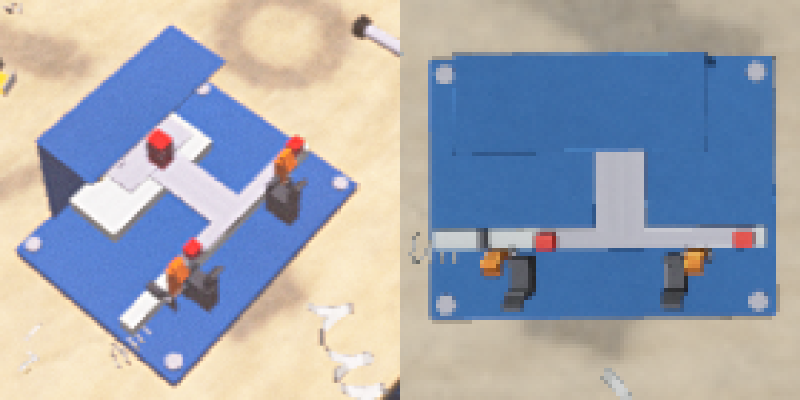

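The crop shows the slide's T-bar with two red lugs in front of the roof, at about (545,240) and (743,240). Their upright sides can be reached with a vertical tool. First I'll fetch the rod.

```bash
cat >> h.py <<'E'
def yaw(s): R=np.array(s['eef_rot']);return np.degrees(np.arctan2(R[1,0],R[0,0]))
def plan(p,R,wps):
    """wps: list of (xyz or None, yaw deg change, nrows, gap cm). prints rows"""
    from scipy.spatial.transform import Rotation as Ro
    p=np.array(p,float);R=np.array(R,float);out=[]
    for q,dy,n,g in wps:
        p0=p.copy();q=np.array(q,float)
        for i in range(n):
            t=np.round(R.T@(p0+(q-p0)*(i+1)/n-p)/10,2);a=np.round(-dy/n,2)
            out.append(f"{t[0]:g} {t[1]:g} {t[2]:g} {a:g} {g:g}")
            p=p+R@(t*10);R=R@Ro.from_euler('z',a,degrees=True).as_matrix()
    for i in range(0,len(out),12): print('; '.join(out[i:i+12]))
    return p,R
def st():
    from cell import observe
    s=observe();print(round(s['time'],2),np.round(s['tcp_pos'],1),'yaw',round(yaw(s),2),'z',np.round(np.array(s['eef_rot'])[:,2],3),'gap',round(s['finger_gap'],1),'F',np.round(s['contact_force'],1),'T',np.round(s['ft_torque'],2),'j',np.round(s['joints'],2));return s
E
python3 - <<'E'
from h import *
s=st()
plan(s['tcp_pos'],s['eef_rot'],[((300,450,330),-30,5,5),((460,150,330),-50,7,5),((500,-100,330),-50,6,5),((475,-314,150),-32.1,6,5)])
E
```

```text
2.55 [158.1 604.7 231.3] yaw 165.34 z [ 0.  0. -1.] gap 84.9 F [ 0.   0.3 -0.1] T [ 0.01 -0.    0.01] j [-1.42  0.43  0.03  1.57 -0.01  1.13 -0.08]
-3.53 -2.27 -1.97 6 5; -3.74 -1.9 -1.98 6 5; -3.93 -1.49 -1.97 6 5; -4.06 -1.07 -1.97 6 5; -4.14 -0.65 -1.98 6 5; -4.64 -1.44 0 7.14 5; -4.78 -0.85 0 7.14 5; -4.85 -0.26 0 7.14 5; -4.85 0.36 0 7.14 5; -4.76 0.95 0 7.14 5; -4.61 1.53 0 7.14 5; -4.38 2.1 0 7.14 5
-4.1 1 0 8.33 5; -3.91 1.59 0 8.33 5; -3.64 2.13 0 8.33 5; -3.29 2.64 0 8.33 5; -2.88 3.09 0 8.33 5; -2.39 3.47 0 8.33 5; -2.41 2.67 3 5.35 5; -2.14 2.88 3 5.35 5; -1.87 3.06 3 5.35 5; -1.58 3.23 3 5.35 5; -1.26 3.36 3 5.35 5; -0.95 3.47 3 5.35 5
```

Call:
send_rows --targets "-3.5 -2.3 -2 6 5; -3.7 -1.9 -2 6 5; -3.9 -1.5 -2 6 5; -4.1 -1.1 -2 6 5; -4.1 -0.6 -2 6 5; -4.6 -1.4 0 7 5; -4.8 -0.9 0 7 5; -4.8 -0.3 0 7 5; -4.8 0.4 0 7 5; -4.8 1 0 7 5; -4.6 1.5 0 7 5; -4.4 2.1 0 7 5" --force 80

```text
time: 4.05
tcp_pos: [461.4, 150.5, 331.6]
eef_rot: [[0.068, 0.998, 0.001], [0.998, -0.068, 0.001], [0.001, 0.001, -1.0]]
contact_force: [0.6, 1.0, -0.3]
finger_gap: 49.9
grip_force: 0.0
```

Call:
send_rows --targets "-4.1 1 0 8.3 5; -3.9 1.6 0 8.3 5; -3.6 2.1 0 8.3 5; -3.3 2.6 0 8.3 5; -2.9 3.1 0 8.3 5; -2.4 3.5 0 8.3 5; -2.4 2.7 3 5.4 5; -2.1 2.9 3 5.4 5; -1.9 3.1 3 5.4 5; -1.6 3.2 3 5.4 5; -1.3 3.4 3 5.4 5; -0.9 3.5 3 5.4 5"

```text
time: 5.55
tcp_pos: [484.7, -313.8, 150.4]
eef_rot: [[0.998, 0.07, 0.0], [0.07, -0.998, 0.0], [0.0, -0.0, -1.0]]
contact_force: [0.6, -0.2, 1.0]
finger_gap: 50.2
grip_force: 0.0
```

Run:
```python
from h import *
from cell import *
s=st()
d=look('wrist','w1');print(d['K'].tolist(),np.round(d['mount'],3).tolist())
o=outline_of('wrist','rod');print([(x['score'],x['region'].sum()) for x in o])
t=tip_of('wrist','rod');print(t[:2])
d2=look('top','t2')
for x in outline_of('top','rod')[:1]:
    p=world(d2,x['region']);p=p[(p[:,2]>4)&(p[:,2]<20)];print(cv2.minAreaRect(p[:,:2].astype(np.float32)),len(p))
```

```text
5.55 [ 484.7 -313.8  150.4] yaw 4.0 z [ 0.  0. -1.] gap 50.2 F [ 0.6 -0.2  1. ] T [ 0.02 -0.01  0.02] j [-0.09  0.55  0.85  1.84 -0.49  0.98 -0.53]
[[309.70691628693146, 0.0, 317.15750996376624], [0.0, 309.70691628693146, 204.2178984804432], [0.0, 0.0, 1.0]] [[0.0, 0.955, 0.296, 76.071], [1.0, 0.0, -0.001, -0.508], [-0.001, 0.296, -0.955, -141.102], [0.0, 0.0, 0.0, 1.0]]
[]
[{'centre': [476.9, -312.6, 9.1], 'score': 0.97}]
((523.7566528320312, -311.1562805175781), (85.82845306396484, 14.82156753540039), 2.459352493286133) 179
```

View pics/w1.png

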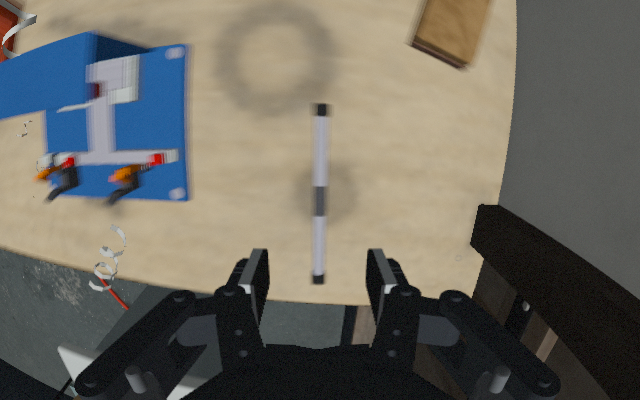

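The wrist view shows the rod centred between the fingers, with its caps at about (321,110) and (318.5,279).

```bash
cat >> h.py <<'E'
def fish(d,s,pts,z):
    M=np.array(d['mount']);K=d['K'];R=np.array(s['eef_rot']);out=[]
    for u,v in pts:
        a,b=u-K[0,2],v-K[1,2];r=np.hypot(a,b);th=r/K[0,0]
        ray=np.array([np.sin(th)*a/r,-np.sin(th)*b/r,-np.cos(th)])
        o=R@M[:3,3]+s['tcp_pos'];w=R@(M[:3,:3]@ray);out.append(o+w*(z-o[2])/w[2])
    return np.array(out)
E
python3 - <<'E'
from h import *
from cell import *
s=st();d=look('wrist','w2')
m=(cv2.cvtColor(d['image'],cv2.COLOR_BGR2GRAY)<75).astype(np.uint8);m[:, :300]=0;m[:,340:]=0;m[:95]=0;m[290:]=0
n,l,stt,c=cv2.connectedComponentsWithStats(m)
for i in range(1,n):
    if stt[i,4]>30: print(stt[i],c[i],fish(d,s,[c[i]],9)[0])
E
```

```text
5.8 [ 484.9 -312.4  151.5] yaw 4.19 z [ 0.  0. -1.] gap 50.4 F [ 0.7 -0.4 -0.3] T [-0.05  0.03  0.01] j [-0.1   0.55  0.85  1.84 -0.49  0.98 -0.53]
[311 103  17  13 184] [319.05978261 108.60326087] [ 563.03510673 -308.18538431    9.        ]
[311 274  13  11 115] [316.83478261 279.33043478] [ 389.82386118 -318.82858243    9.        ]
```

Call:
send_rows --targets "-0.8 0.1 4 0.6 5; 0 0 4 0 5; 0 0 4 0 5; 0 0 2 0 5; 0 0 0.6 0 5; 0 0 0.2 0 5"

```text
time: 6.6
tcp_pos: [477.5, -314.6, 4.2]
eef_rot: [[0.998, 0.062, 0.001], [0.062, -0.998, -0.001], [0.001, 0.001, -1.0]]
contact_force: [-0.7, 0.0, 0.2]
finger_gap: 50.0
grip_force: 0.0
```

```bash
python3 -c "
from h import *
st()"
```

```text
6.6 [ 477.5 -314.6    4.2] yaw 3.57 z [ 0.001 -0.001 -1.   ] gap 50.0 F [-0.7  0.   0.2] T [ 0.   -0.01 -0.02] j [ 0.04  0.73  0.67  1.95 -0.69  0.7  -0.37]
```

Call:
send_rows --targets "0 0 0.2 0 5; 0 0 0 0 0.9; 0 0 0 0 0.9; 0 0 0 0 0.9; 0 0 0 0 0.9; 0 0 0 0 0.9; 0 0 0 0 0.9" --force 80

```text
time: 7.48
tcp_pos: [476.9, -314.4, 1.8]
eef_rot: [[0.998, 0.062, 0.001], [0.062, -0.998, 0.0], [0.001, 0.0, -1.0]]
contact_force: [-1.4, 1.9, 6.2]
finger_gap: 9.6
grip_force: 44.1
```

```bash
python3 -c "
from h import *
st()"
```

```text
7.47 [ 476.9 -314.4    1.8] yaw 3.53 z [ 0.001  0.    -1.   ] gap 9.6 F [-1.4  1.9  6.2] T [ 0.21  0.18 -0.01] j [ 0.04  0.73  0.67  1.96 -0.7   0.7  -0.37]
```

Call:
send_rows --targets "0 0 0 0 0.3; 0 0 0 0 0.3; 0 0 0 0 0.3" --force 80

```text
time: 7.85
tcp_pos: [477.0, -314.5, 1.9]
eef_rot: [[0.998, 0.062, 0.001], [0.062, -0.998, 0.0], [0.001, -0.0, -1.0]]
contact_force: [-0.9, 1.0, 7.9]
finger_gap: 8.9
grip_force: 78.4
```

Call:
send_rows --targets "0 0 -1 0 0.3; 0 0 -3 0 0.3; 0 0 -4 0 0.3; 0 0 -5 0 0.3; 0 0 0 0 0.3"

```text
time: 8.48
tcp_pos: [478.2, -316.0, 135.0]
eef_rot: [[0.998, 0.061, 0.005], [0.061, -0.998, -0.003], [0.005, 0.003, -1.0]]
contact_force: [-0.5, -0.5, -2.9]
finger_gap: 8.3
grip_force: 78.4
```

Run:
```python
from h import *
from cell import *
s=st();d=look('wrist','w3')
```

```text
8.47 [ 478.2 -316.   135. ] yaw 3.52 z [ 0.005 -0.003 -1.   ] gap 8.3 F [-0.5 -0.5 -2.9] T [0.02 0.01 0.06] j [-0.08  0.56  0.84  1.87 -0.52  0.94 -0.51]
```

View pics/w3.png

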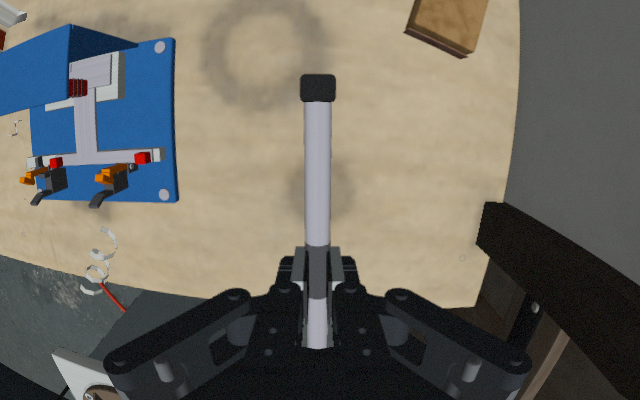

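The rod is held level near its dark band, with the far cap at (318,88). I'll measure its pose in the hand from depth.

```bash
cat >> h.py <<'E'
def fishcloud(d,mask):
    v,u=np.nonzero(mask&(d['depth']>0));K=d['K'];M=np.array(d['mount'])
    a,b=u-K[0,2],v-K[1,2];r=np.hypot(a,b)+1e-9;th=r/K[0,0];z=d['depth'][v,u]
    p=np.stack([np.tan(th)*a/r*z,-np.tan(th)*b/r*z,-z],1)
    return p@M[:3,:3].T+M[:3,3]
E
python3 - <<'E'
from h import *
from cell import *
s=st();d=look('wrist','w4')
m=np.zeros((400,640),bool);m[72:235,296:342]=1
p=fishcloud(d,m);p=p[(p[:,2]<40)&(p[:,2]>-60)]
print(len(p))
for lo in range(15,110,10):
    q=p[(p[:,0]>=lo)&(p[:,0]<lo+10)]
    if len(q)>5: print(lo,len(q),'y',np.percentile(q[:,1],[3,50,97]).round(1),'z',np.percentile(q[:,2],[3,20,50]).round(1))
print('xmax',p[:,0].max())
E
```

```text
8.53 [ 477.5 -314.8  132.9] yaw 3.55 z [ 0.003 -0.001 -1.   ] gap 8.8 F [-0.3  0.  -2.4] T [ 0.03 -0.03  0.02] j [-0.08  0.56  0.84  1.87 -0.52  0.94 -0.51]
4503
15 230 y [-6.  -0.4  5.2] z [-10.8 -10.   -9.1]
25 543 y [-6.  -0.4  5.1] z [-10.8  -9.9  -9.1]
35 578 y [-6.3 -0.4  5.4] z [-10.8  -9.9  -9. ]
45 605 y [-6.2 -0.4  5.3] z [-10.7 -10.   -8.9]
55 622 y [-6.1 -0.4  5.2] z [-10.7  -9.9  -9. ]
65 630 y [-5.6 -0.   5.2] z [-10.7  -9.9  -9. ]
75 749 y [-6.6 -0.4  6.1] z [-12.2 -11.5 -10.4]
85 546 y [-7.1 -0.4  6.6] z [-12.5 -11.8 -11.2]
xmax 92.06062991785572
```

Run:
```python
from h import *
s=st()
plan(s['tcp_pos'],s['eef_rot'],[((488,-74,125),88.3,11,0.3)])
```

```text
8.57 [ 476.8 -314.   131.5] yaw 3.56 z [ 0.001  0.    -1.   ] gap 8.4 F [ 0.   0.7 -3. ] T [ 0.05  0.08 -0.02] j [-0.08  0.56  0.84  1.87 -0.52  0.94 -0.51]
0.24 -2.17 0.06 -8.03 0.3; 0.54 -2.12 0.06 -8.03 0.3; 0.82 -2.02 0.06 -8.03 0.3; 1.11 -1.88 0.06 -8.03 0.3; 1.35 -1.72 0.06 -8.03 0.3; 1.58 -1.5 0.06 -8.03 0.3; 1.78 -1.27 0.06 -8.03 0.3; 1.94 -1.01 0.06 -8.03 0.3; 2.05 -0.74 0.06 -8.03 0.3; 2.14 -0.43 0.06 -8.03 0.3; 2.18 -0.13 0.06 -8.03 0.3
```

Call:
send_rows --targets "0.24 -2.17 0.05 -8 0.3; 0.54 -2.12 0.05 -8 0.3; 0.82 -2.02 0.05 -8 0.3; 1.1 -1.88 0.05 -8 0.3; 1.35 -1.72 0.05 -8 0.3; 1.58 -1.5 0.05 -8 0.3; 1.78 -1.27 0.05 -8 0.3; 1.94 -1 0.05 -8 0.3; 2.05 -0.74 0.05 -8 0.3; 2.14 -0.43 0.05 -8 0.3; 2.18 -0.13 0.05 -8 0.3; 0 0 0 0 0.3"

```text
time: 10.07
tcp_pos: [487.6, -72.6, 124.5]
eef_rot: [[-0.03, 1.0, -0.003], [1.0, 0.03, 0.001], [0.001, -0.003, -1.0]]
contact_force: [-0.0, -0.3, -2.7]
finger_gap: 8.5
grip_force: 78.3
```

Run:
```python
from h import *
from cell import *
s=st();d=look('wrist','w5')
np.savez('w5.npz',depth=d['depth'],K=d['K'],mount=d['mount'],image=d['image'],tcp=s['tcp_pos'],R=s['eef_rot'])
d=look('top','t5')
np.savez('t5.npz',depth=d['depth'],K=d['K'],T=d['T'],image=d['image'])
```

```text
10.07 [487.6 -72.6 124.5] yaw 91.75 z [-0.003  0.001 -1.   ] gap 8.5 F [-0.  -0.3 -2.7] T [-0.01  0.   -0.02] j [-0.29  0.37  0.43  2.04 -0.22  0.78  0.3 ]
```

View pics/w5.png

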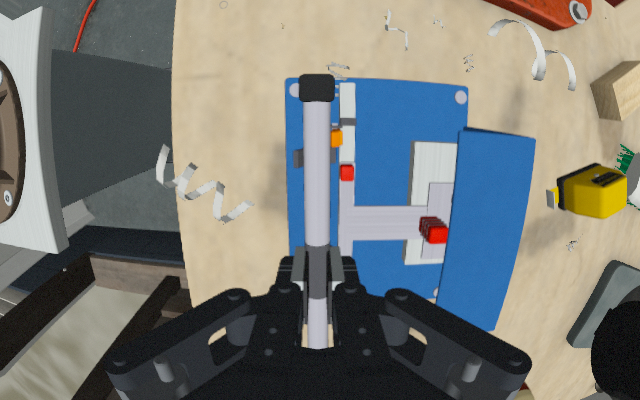

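The wrist view shows the rod over the left fork and jaw, the orange jaw at (336,138) and the red knob at (434,231). Next I'll fit the cradle pose from depth.

```bash
cat > fit.py <<'E'
from h import *
d=dict(np.load('w5.npz'));R=d['R'];hsv=cv2.cvtColor(d['image'],cv2.COLOR_BGR2HSV)
def W(m): 
    p=fishcloud(d,m); return p@R.T+d['tcp']
blue=(abs(hsv[:,:,0].astype(int)-107)<10)&(hsv[:,:,1]>120)
p=W(blue);b=p[(p[:,2]<18)&(p[:,2]>4)];print('plate z',np.median(b[:,2]))
# front edge: min x per y-bin ; left edge: max y per x-bin
def edge(b,i,j,lo,hi,f,step=3):
    out=[]
    for t in np.arange(lo,hi,step):
        q=b[(b[:,i]>=t)&(b[:,i]<t+step)]
        if len(q)>5: out.append((t+step/2,f(q[:,j])))
    o=np.array(out);c=np.polyfit(o[:,0],o[:,1],1)
    r=o[:,1]-np.polyval(c,o[:,0]);o=o[abs(r)<2.5*np.median(abs(r))+.5]
    return np.polyfit(o[:,0],o[:,1],1),len(o)
c,n=edge(b,1,0,-50,25,np.min);print('front edge slope deg',-np.degrees(np.arctan(c[0])),'x at y=-72',np.polyval(c,-72.3),n)
c,n=edge(b,0,1,510,600,np.max);print('left edge slope deg',np.degrees(np.arctan(c[0])),'y at x=547',np.polyval(c,547.6),n)
r=p[(p[:,2]>102)&(p[:,2]<120)];print('roof z',np.median(r[:,2]))
c,n=edge(r,1,0,-120,-10,np.min);print('roof edge deg',-np.degrees(np.arctan(c[0])),'x at -72',np.polyval(c,-72.3),n)
c,n=edge(r,0,1,566,600,np.max);print('roof left deg',np.degrees(np.arctan(c[0])),'y at x 590',np.polyval(c,590),n)
H=hsv.astype(int)
red=((H[:,:,0]<6)|(H[:,:,0]>174))&(H[:,:,1]>150)&(H[:,:,2]>90);red[:120]=0;red[260:]=0;red[:,:330]=0;red[:,460:]=0
n,l,stt,cc=cv2.connectedComponentsWithStats(red.astype(np.uint8))
for k in range(1,n):
    if stt[k,4]>25:
        q=W(l==k);print('red',cc[k].round(),np.percentile(q,[3,50,97],axis=0).round(1).tolist())
org=(H[:,:,0]>8)&(H[:,:,0]<20)&(H[:,:,1]>170);org[:, :320]=0;org[:,350:]=0;org[:110]=0;org[160:]=0
print('jaw',np.percentile(W(org),[3,50,97],axis=0).round(1).tolist())
E
python3 fit.py
```

```text
plate z 10.481047727465373
front edge slope deg 2.074662615406629 x at y=-72 462.196658990464 25
left edge slope deg 2.1428474056780713 y at x=547 33.06068677105468 30
roof z 110.45727962317793
roof edge deg 2.3486019251642105 x at -72 564.0985101830039 35
roof left deg 1.194062228555522 y at x 590 0.28712221609727884 12
red [347. 172.] [[504.3, -49.2, 29.9], [508.8, -41.3, 39.3], [513.6, -36.0, 40.5]]
red [437. 234.] [[573.4, -88.8, 52.8], [579.4, -81.8, 58.1], [587.2, -76.2, 59.8]]
jaw [[494.9, -18.8, 54.7], [497.6, -13.7, 66.1], [501.5, -9.0, 67.5]]
```

Call:
send_rows --targets "0 0.1 2 -0.3 0.3; 0 0 1.8 0 0.3; 0 0 0.9 0 0.3; 0 0 0 0 0.3"

```text
time: 10.68
tcp_pos: [489.0, -75.1, 78.3]
eef_rot: [[-0.03, 1.0, -0.002], [1.0, 0.03, -0.0], [-0.0, -0.002, -1.0]]
contact_force: [-0.4, 0.6, -1.7]
finger_gap: 8.5
grip_force: 78.4
```

```bash
python3 - <<'E'
from h import *
from cell import *
s=st();d=look('wrist','w6')
np.savez('w6.npz',depth=d['depth'],K=d['K'],mount=d['mount'],image=d['image'],tcp=s['tcp_pos'],R=s['eef_rot'])
cv2.imwrite('pics/w6c.png',cv2.resize(d['image'][60:260,240:460],(660,600),interpolation=cv2.INTER_NEAREST))
E
sed 's/w5/w6/' fit.py > fit6.py; python3 fit6.py
```

```text
10.68 [489.  -75.1  78.3] yaw 91.74 z [-0.002 -0.    -1.   ] gap 8.5 F [-0.4  0.6 -1.7] T [-0.04  0.01  0.02] j [-0.26  0.44  0.4   2.08 -0.27  0.67  0.35]
plate z 10.471559466365918
front edge slope deg 1.985789115871639 x at y=-72 462.1004216445336 25
left edge slope deg 2.325919819215743 y at x=547 34.00455032541788 30
roof z 110.42169545520011
roof edge deg 10.865776756115885 x at -72 568.6611773729919 32
roof left deg 2.1558678384376555 y at x 590 0.4538210850621418 12
red [351. 182.] [[504.4, -46.6, 33.7], [508.9, -40.5, 39.4], [513.4, -35.5, 40.5]]
red [447. 235.] [[574.0, -77.2, 30.5], [579.1, -76.4, 33.4], [586.0, -75.4, 35.6]]
red [454. 253.] [[573.4, -83.0, 52.6], [575.3, -79.0, 57.1], [579.2, -76.2, 59.1]]
jaw [[494.5, -18.4, 45.8], [497.9, -13.2, 65.7], [502.3, -8.8, 67.6]]
```

View pics/w6c.png

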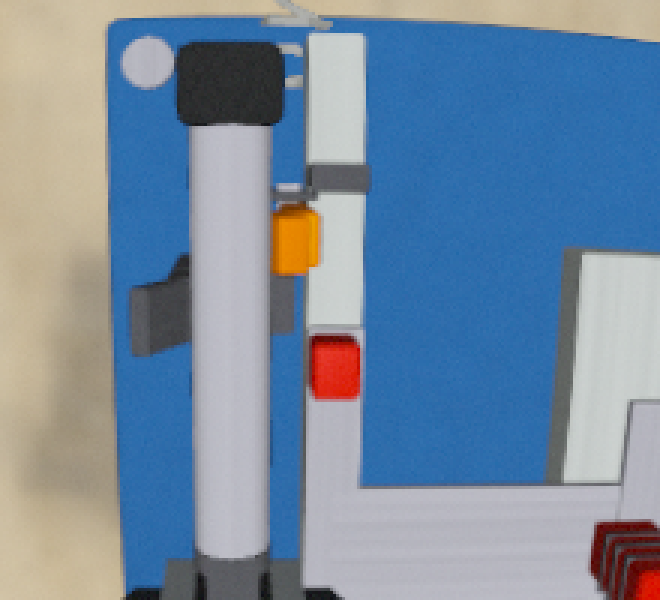

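Call:
send_rows --targets "0 0.03 0.5 -0.3 0.3; 0 0 0.4 0 0.3; 0 0 0.3 0 0.3; 0 0 0 0 0.3"

```text
time: 11.22
tcp_pos: [489.8, -74.5, 66.6]
eef_rot: [[-0.037, 0.999, -0.0], [0.999, 0.037, 0.0], [0.0, -0.0, -1.0]]
contact_force: [0.7, -0.7, -2.3]
finger_gap: 8.6
grip_force: 78.4
```

```bash
python3 -c "
from h import *
st()"
```

```text
11.22 [489.8 -74.5  66.6] yaw 92.14 z [-0.  0. -1.] gap 8.6 F [ 0.7 -0.7 -2.3] T [-0.02 -0.01  0.02] j [-0.25  0.46  0.38  2.09 -0.28  0.64  0.37]
```

Call:
send_rows --targets "0 0 0.3 0 0.3; 0 0 0.2 0 0.3; 0 0 0 0 0.3"

```text
time: 11.6
tcp_pos: [489.6, -74.5, 61.6]
eef_rot: [[-0.037, 0.999, -0.001], [0.999, 0.037, 0.0], [0.0, -0.001, -1.0]]
contact_force: [-0.8, -0.6, -1.7]
finger_gap: 8.5
grip_force: 78.3
```

Call:
send_rows --targets "0 0 0.3 0 0.3; 0 0 0 0 0.3"

```text
time: 11.85
tcp_pos: [488.4, -74.6, 58.6]
eef_rot: [[-0.037, 0.999, -0.003], [0.999, 0.037, 0.0], [0.0, -0.003, -1.0]]
contact_force: [-5.3, 0.2, 3.2]
finger_gap: 8.6
grip_force: 78.9
```

Call:
send_rows --targets "0 0 0.3 0 0.3; 0 0 0 0 0.3"

```text
time: 12.1
tcp_pos: [487.5, -74.7, 55.5]
eef_rot: [[-0.037, 0.999, -0.004], [0.999, 0.037, 0.001], [0.001, -0.004, -1.0]]
contact_force: [-7.6, 0.2, 6.4]
finger_gap: 8.5
grip_force: 79.2
```

Call:
send_rows --targets "0 0 0.3 0 0.3; 0 0 0 0 0.3"

```text
time: 12.35
tcp_pos: [487.1, -74.6, 52.3]
eef_rot: [[-0.037, 0.999, -0.005], [0.999, 0.037, 0.001], [0.001, -0.005, -1.0]]
contact_force: [-7.3, -0.6, 3.2]
finger_gap: 8.7
grip_force: 79.0
```

```bash
python3 -c "
from h import *
st()"
```

```text
12.35 [487.1 -74.6  52.3] yaw 92.11 z [-0.005  0.001 -1.   ] gap 8.7 F [-7.3 -0.6  3.2] T [-0.1   1.7   0.06] j [-0.23  0.48  0.37  2.1  -0.3   0.61  0.38]
```

Call:
send_rows --targets "0 0 0.3 0 0.3; 0 0 0 0 0.3"

```text
time: 12.6
tcp_pos: [487.8, -74.6, 49.3]
eef_rot: [[-0.037, 0.999, -0.004], [0.999, 0.037, 0.0], [0.001, -0.004, -1.0]]
contact_force: [-5.1, -0.4, -1.3]
finger_gap: 8.4
grip_force: 78.5
```

Call:
send_rows --targets "0 0 0.3 0 0.3; 0 0 0 0 0.3"

```text
time: 12.85
tcp_pos: [487.9, -74.5, 46.1]
eef_rot: [[-0.037, 0.999, -0.004], [0.999, 0.037, 0.0], [0.0, -0.004, -1.0]]
contact_force: [-4.3, -1.8, -5.4]
finger_gap: 8.5
grip_force: 78.1
```

Run:
```python
from h import *
from cell import *
s=st();d=look('wrist','w7')
m=np.zeros((400,640),bool);m[72:235,296:342]=1
p=fishcloud(d,m);p=p[(p[:,2]<5)&(p[:,2]>-60)]
for lo in range(15,100,20):
    q=p[(p[:,0]>=lo)&(p[:,0]<lo+10)]
    if len(q)>5: print(lo,len(q),'y',np.percentile(q[:,1],[3,50,97]).round(1),'z',np.percentile(q[:,2],[3,20,50]).round(1))
```

```text
12.85 [487.9 -74.5  46.1] yaw 92.12 z [-0.004  0.    -1.   ] gap 8.5 F [-4.3 -1.8 -5.4] T [-0.03  1.08 -0.01] j [-0.23  0.49  0.36  2.1  -0.3   0.6   0.38]
15 243 y [-5.7 -0.   6. ] z [-10.8 -10.2  -9.2]
35 688 y [-7.7  0.4 10.6] z [-11.7 -10.6  -9.5]
55 894 y [-5.2  2.5  9.8] z [-16.2 -12.  -10.4]
75 754 y [-6.1  0.4  6.5] z [-13.6 -12.6 -11.6]
```

Call:
send_rows --targets "0 0 0.3 0 0.3; 0 0 0 0 0.3"

```text
time: 13.15
tcp_pos: [488.1, -74.4, 43.0]
eef_rot: [[-0.037, 0.999, -0.003], [0.999, 0.037, 0.0], [0.0, -0.003, -1.0]]
contact_force: [-4.2, -0.9, -9.6]
finger_gap: 8.7
grip_force: 78.1
```

Call:
send_rows --targets "0 0 0.2 0 0.3; 0 0 0 0 0.3"

```text
time: 13.4
tcp_pos: [490.0, -74.5, 41.7]
eef_rot: [[-0.037, 0.999, -0.0], [0.999, 0.037, -0.0], [-0.0, -0.0, -1.0]]
contact_force: [-1.8, -0.6, -8.8]
finger_gap: 8.3
grip_force: 78.4
```

Call:
send_rows --targets "0 0 0.2 0 0.3; 0 0 0 0 0.3"

```text
time: 13.65
tcp_pos: [490.0, -74.5, 39.9]
eef_rot: [[-0.037, 0.999, 0.0], [0.999, 0.037, 0.0], [0.0, 0.0, -1.0]]
contact_force: [-3.0, -0.4, -2.4]
finger_gap: 8.4
grip_force: 79.0
```

Call:
send_rows --targets "0 0 0.2 0 0.3; 0 0 0 0 0.3"

```text
time: 13.9
tcp_pos: [490.1, -74.6, 39.0]
eef_rot: [[-0.037, 0.999, 0.001], [0.999, 0.037, 0.001], [0.001, 0.001, -1.0]]
contact_force: [-9.8, 1.5, 19.7]
finger_gap: 8.6
grip_force: 81.7
```

Run:
```python
from h import *
from cell import *
s=st();d=look('wrist','w8')
np.savez('w8.npz',depth=d['depth'],K=d['K'],mount=d['mount'],image=d['image'],tcp=s['tcp_pos'],R=s['eef_rot'])
cv2.imwrite('pics/w8c.png',cv2.resize(d['image'][60:260,240:460],(660,600),interpolation=cv2.INTER_NEAREST))
m=np.zeros((400,640),bool);m[60:235,296:342]=1
p=fishcloud(d,m)@s['eef_rot'].T+s['tcp_pos']
g=d['image'].min(axis=2)[m&(d['depth']>0)]
for lo in range(-60,20,10):
    q=p[(p[:,1]>=lo)&(p[:,1]<lo+10)&(p[:,2]>35)&(p[:,2]<60)]
    if len(q)>5: print(lo,len(q),'x',np.percentile(q[:,0],[3,50,97]).round(1),'z',np.percentile(q[:,2],[50,80,95]).round(1))
```

```text
13.9 [490.1 -74.6  39. ] yaw 92.12 z [ 0.001  0.001 -1.   ] gap 8.6 F [-9.8  1.5 19.7] T [0.19 2.12 0.  ] j [-0.22  0.51  0.35  2.1  -0.31  0.58  0.39]
-60 224 x [483.6 489.2 495.3] z [48.2 49.1 49.7]
-50 534 x [483.5 489.1 494.8] z [48.4 49.2 49.8]
-40 684 x [480.6 489.1 498.2] z [48.1 49.2 50. ]
-30 942 x [480.  488.7 498.8] z [47.6 49.1 50.2]
-20 510 x [482.7 487.3 491.5] z [49.1 56.1 58.9]
-10 699 x [482.  488.2 495.8] z [48.4 49.4 55.2]
0 741 x [480.9 487.4 493.6] z [49.6 50.6 51.4]
10 593 x [480.2 487.2 493.9] z [50.6 51.1 51.6]
```

View pics/w8c.png

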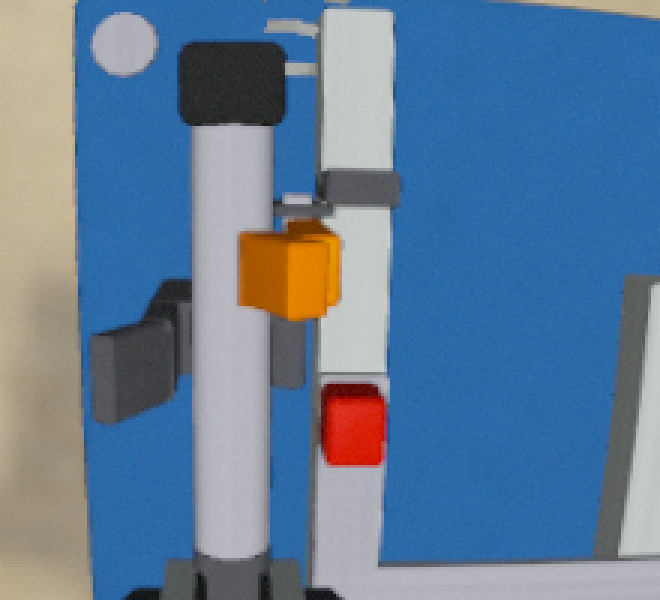

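The left jaw has closed over the rod at crop position (285,270), and the 20 N floor reaction shows the rod has bottomed. Releasing and rising.

Call:
send_rows --targets "0 0 0 0 2.5; 0 0 0 0 2.5; 0 0 0 0 2.5; 0 0 -1 0 2.5; 0 0 -2 0 2.5; 0 0 -3 0 2.5; 0 0 -3 0 1; 0 0 0 0 0; 0 0 0 0 0"

```text
time: 15.08
tcp_pos: [489.8, -74.3, 127.8]
eef_rot: [[-0.038, 0.999, 0.0], [0.999, 0.038, 0.0], [0.0, 0.0, -1.0]]
contact_force: [0.4, 0.0, -1.7]
finger_gap: -0.0
grip_force: 0.0
```

```bash
python3 - <<'E'
from h import *
from cell import *
s=st();d=look('wrist','w9')
np.savez('w9.npz',depth=d['depth'],K=d['K'],mount=d['mount'],image=d['image'],tcp=s['tcp_pos'],R=s['eef_rot'])
e=look('scene','s9')
for x in outline_of('scene','rod')[:1]:
    p=world(e,x['region']);p=p[p[:,2]>44]
    t=np.array([np.append(np.median(p[(p[:,1]>=a)&(p[:,1]<a+12)],axis=0),np.percentile(p[(p[:,1]>=a)&(p[:,1]<a+12),2],90)) for a in range(-172,16,12) if ((p[:,1]>=a)&(p[:,1]<a+12)).sum()>3]);print(t.round(1))
a=cv2.resize(d['image'][60:260,240:460],(396,360));b=cv2.resize(e['image'][240:340,270:390],(396,330))
b=cv2.copyMakeBorder(b,0,30,0,0,cv2.BORDER_CONSTANT)
cv2.imwrite('pics/c9.png',np.hstack([a,b]))
E
sed 's/w5/w9/' fit.py > fit9.py; python3 fit9.py
```

```text
15.07 [489.8 -74.3 127.8] yaw 92.15 z [ 0.  0. -1.] gap -0.0 F [ 0.4  0.  -1.7] T [-0.02  0.07  0.02] j [-0.3   0.36  0.44  2.04 -0.22  0.79  0.31]
[[ 487.2 -163.    50.5   51.7]
 [ 489.4 -154.2   48.4   51.1]
 [ 490.3 -140.8   48.6   51.6]
 [ 490.1 -129.9   48.9   52.2]
 [ 488.5 -118.5   49.1   51.9]
 [ 487.3 -105.6   48.6   50.6]
 [ 487.2  -94.    48.6   49.9]
 [ 487.4  -81.2   48.7   50.6]
 [ 486.5  -69.1   49.2   51.3]
 [ 485.8  -57.9   48.1   50.6]
 [ 486.5  -45.9   48.5   50.7]
 [ 485.3  -33.4   48.9   50.9]
 [ 484.8  -22.1   48.5   53.7]
 [ 484.9   -8.9   48.8   50.7]
 [ 485.3    2.1   49.    52.3]
 [ 483.9   13.2   50.6   52.9]]
plate z 10.485761299541679
front edge slope deg 1.9800140162458215 x at y=-72 461.93275685726576 25
left edge slope deg 2.0675661410643835 y at x=547 33.686070461355605 30
roof z 110.44510720885705
roof edge deg 2.1411566198244416 x at -72 563.922183041362 36
roof left deg 2.1239846411754617 y at x 590 0.40348657039966795 12
red [343. 169.] [[503.9, -46.3, 36.2], [508.3, -40.8, 39.3], [513.0, -35.7, 40.6]]
red [424. 214.] [[573.4, -78.6, 30.9], [580.4, -76.2, 34.1], [586.4, -75.6, 36.2]]
red [432. 230.] [[573.1, -88.3, 51.7], [579.2, -81.2, 58.1], [586.3, -75.7, 59.4]]
jaw [[489.9, -18.4, 53.9], [495.7, -13.6, 64.8], [502.1, -9.1, 67.5]]
```

View pics/c9.png

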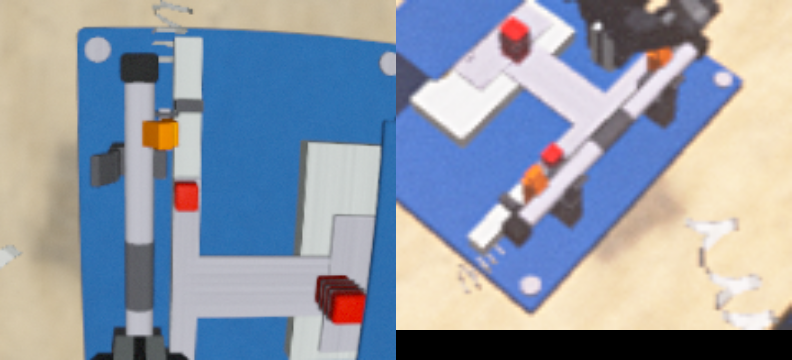

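The rod lies level with both jaws over it: left jaw at crop (160,133), right jaw near (658,58). The lock is still open. I'll push the slide by its right red lug from outside, using shut fingers turned 90°.

Run:
```python
from h import *
s=st()
plan(s['tcp_pos'],s['eef_rot'],[((516,-205,128),-90,9,0),((516,-205,34),0,3,0)])
```

```text
15.22 [489.3 -74.4 127.1] yaw 92.14 z [-0.002 -0.    -1.   ] gap 0.4 F [-0.1  0.1  0.1] T [-0.03 -0.02  0.  ] j [-0.3   0.36  0.44  2.04 -0.22  0.79  0.31]
-1.46 0.24 -0.01 10 0; -1.4 0.49 -0.01 10 0; -1.29 0.73 -0.01 10 0; -1.14 0.94 -0.01 10 0; -0.97 1.12 -0.01 10 0; -0.75 1.28 -0.02 10 0; -0.52 1.38 -0.01 10 0; -0.27 1.46 -0.01 10 0; -0.02 1.48 -0.01 10 0; 0.01 0 3.13 0 0; 0 0 3.14 0 0; 0.01 0 3.13 0 0
```

Call:
send_rows --targets "-1.46 0.24 0 10 0; -1.4 0.49 0 10 0; -1.29 0.73 0 10 0; -1.14 0.94 0 10 0; -0.97 1.12 0 10 0; -0.75 1.28 0 10 0; -0.52 1.38 0 10 0; -0.27 1.46 0 10 0; 0 1.48 0 10 0; 0 0 0 0 0"

```text
time: 16.48
tcp_pos: [516.3, -206.0, 127.1]
eef_rot: [[0.999, 0.037, -0.002], [0.037, -0.999, -0.001], [-0.002, 0.001, -1.0]]
contact_force: [0.7, 0.6, -0.7]
finger_gap: 0.1
grip_force: 0.0
```

Run:
```python
from h import *
from cell import *
s=st();d=look('wrist','w10')
np.savez('w10.npz',depth=d['depth'],K=d['K'],mount=d['mount'],image=d['image'],tcp=s['tcp_pos'],R=s['eef_rot'])
R=s['eef_rot'];H=cv2.cvtColor(d['image'],cv2.COLOR_BGR2HSV).astype(int)
for nm,m in(('red',((H[:,:,0]<6)|(H[:,:,0]>174))&(H[:,:,1]>150)&(H[:,:,2]>90)),('org',(H[:,:,0]>8)&(H[:,:,0]<20)&(H[:,:,1]>170))):
    n,l,stt,cc=cv2.connectedComponentsWithStats(m.astype(np.uint8))
    for k in range(1,n):
        if stt[k,4]>25:
            q=fishcloud(d,l==k)@R.T+s['tcp_pos']
            if len(q): print(nm,cc[k].round(),np.percentile(q,[3,50,97],axis=0).round(1).tolist())
```

```text
16.48 [ 516.3 -206.   127.1] yaw 2.1 z [-0.002 -0.001 -1.   ] gap 0.1 F [ 0.7  0.6 -0.7] T [ 0.02 -0.01  0.06] j [-0.31  0.55  0.85  1.91 -0.52  0.92 -0.73]
red [133. 211.] [[502.7, -47.6, 34.1], [509.1, -42.3, 39.1], [513.9, -34.2, 40.4]]
red [259. 211.] [[509.4, -165.6, 36.6], [514.2, -160.0, 39.2], [518.2, -154.3, 40.6]]
red [149. 325.] [[-506.3, 625.3, -897.5], [-473.4, 654.8, -883.0], [-440.1, 687.7, -876.8]]
org [6. 9.] [[749.1, 183.4, 8.9], [759.8, 202.5, 12.4], [768.3, 215.7, 16.3]]
org [105. 224.] [[492.2, -20.0, 30.2], [499.5, -18.3, 54.0], [503.5, -9.8, 66.9]]
org [222. 228.] [[498.3, -137.2, 31.3], [504.5, -133.5, 55.6], [507.7, -127.6, 67.1]]
```

View pics/w10.png

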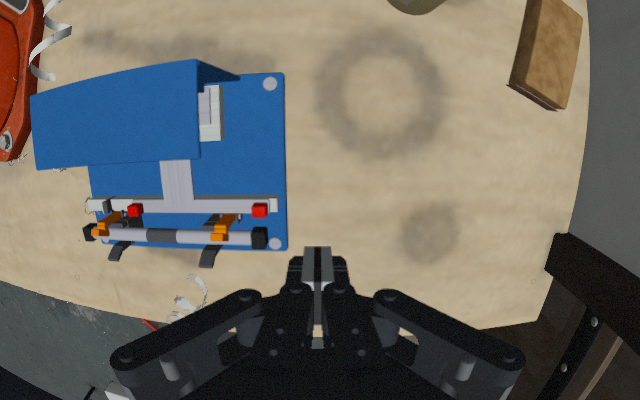

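The wrist view shows the right red lug at (259,211) and the shut fingers to its right with clear space. Descending beside it.

Call:
send_rows --targets "0.1 0 3 0 0; 0 0 3 0 0; 0 0 2.5 0 0; 0 0 0.8 0 0; 0 -0.6 0 0 0; 0 -0.6 0 0 0; 0 0 0 0 0"

```text
time: 17.4
tcp_pos: [517.9, -192.1, 35.5]
eef_rot: [[0.999, 0.039, 0.001], [0.039, -0.999, 0.0], [0.001, -0.0, -1.0]]
contact_force: [0.2, -0.6, 0.1]
finger_gap: 0.1
grip_force: 0.0
```

Call:
send_rows --targets "0 -0.5 0.15 0 0; 0 -0.5 0 0 0; 0 0 0 0 0"

```text
time: 17.77
tcp_pos: [517.0, -182.4, 33.3]
eef_rot: [[0.999, 0.038, -0.0], [0.038, -0.999, 0.0], [-0.0, -0.0, -1.0]]
contact_force: [-1.0, -0.2, 0.1]
finger_gap: -0.2
grip_force: 0.0
```

Call:
send_rows --targets "0 -0.4 0 0 0; 0 -0.4 0 0 0; 0 0 0 0 0"

```text
time: 18.15
tcp_pos: [516.6, -175.0, 33.3]
eef_rot: [[0.999, 0.037, 0.0], [0.037, -0.999, -0.0], [0.0, 0.0, -1.0]]
contact_force: [-0.3, -0.5, 0.8]
finger_gap: -0.3
grip_force: 0.4
```

Call:
send_rows --targets "0 -0.4 0 0 0; 0 -0.3 0 0 0; 0 0 0 0 0"

```text
time: 18.52
tcp_pos: [516.4, -167.6, 33.3]
eef_rot: [[0.999, 0.038, -0.0], [0.038, -0.999, 0.0], [-0.0, -0.0, -1.0]]
contact_force: [0.1, -1.2, -0.2]
finger_gap: -0.1
grip_force: 0.6
```

Call:
send_rows --targets "0 -0.4 0 0 0; 0 -0.4 0 0 0; 0 0 0 0 0"

```text
time: 18.9
tcp_pos: [516.0, -160.9, 33.4]
eef_rot: [[0.999, 0.037, 0.0], [0.037, -0.999, -0.002], [0.0, 0.002, -1.0]]
contact_force: [-0.5, -6.8, -1.3]
finger_gap: -0.1
grip_force: 2.5
```

Call:
send_rows --targets "0 -0.4 0 0 0; 0 -0.3 0 0 0; 0 0 0 0 0"

```text
time: 19.27
tcp_pos: [515.8, -153.1, 33.3]
eef_rot: [[0.999, 0.037, 0.0], [0.037, -0.999, -0.0], [0.0, 0.0, -1.0]]
contact_force: [-0.6, -2.3, 1.8]
finger_gap: -0.3
grip_force: 1.4
```

Call:
send_rows --targets "0 -0.3 0 0 0; 0 -0.3 0 0 0; 0 0 0 0 0"

```text
time: 19.65
tcp_pos: [515.7, -148.9, 33.6]
eef_rot: [[0.999, 0.036, 0.001], [0.036, -0.999, -0.003], [0.001, 0.003, -1.0]]
contact_force: [-0.2, -10.0, -1.8]
finger_gap: 0.3
grip_force: 4.3
```

Call:
send_rows --targets "0 -0.3 0 0 0; 0 0 0 0 0"

```text
time: 19.9
tcp_pos: [515.6, -145.5, 34.0]
eef_rot: [[0.999, 0.036, 0.001], [0.036, -0.999, -0.002], [0.001, 0.002, -1.0]]
contact_force: [-2.3, -7.0, 9.6]
finger_gap: -0.5
grip_force: 4.7
```

Call:
send_rows --targets "0 -0.2 0 0 0; 0 0 0 0 0"

```text
time: 20.15
tcp_pos: [515.9, -144.0, 34.2]
eef_rot: [[0.999, 0.036, 0.002], [0.036, -0.999, -0.003], [0.002, 0.003, -1.0]]
contact_force: [-1.9, -8.0, 6.9]
finger_gap: -0.0
grip_force: 6.6
```

```bash
cat > red.py <<'E'
from h import *
from cell import *
s=st();d=look('wrist','w11')
R=s['eef_rot'];H=cv2.cvtColor(d['image'],cv2.COLOR_BGR2HSV).astype(int)
for nm,m in(('red',((H[:,:,0]<6)|(H[:,:,0]>174))&(H[:,:,1]>150)&(H[:,:,2]>90)),('org',(H[:,:,0]>8)&(H[:,:,0]<20)&(H[:,:,1]>170))):
    n,l,stt,cc=cv2.connectedComponentsWithStats(m.astype(np.uint8))
    for k in range(1,n):
        if stt[k,4]>25:
            q=fishcloud(d,l==k)@R.T+s['tcp_pos']
            if len(q) and abs(np.median(q[:,0])-540)<70: print(nm,cc[k].round(),np.percentile(q,[3,50,97],axis=0).round(1).tolist())
E
python3 red.py
```

```text
20.15 [ 515.9 -144.    34.2] yaw 2.06 z [ 0.002 -0.003 -1.   ] gap -0.0 F [-1.9 -8.   6.9] T [-1.91  0.38 -0.02] j [-0.34  0.65  0.74  2.03 -0.67  0.71 -0.71]
red [104. 259.] [[504.2, -19.9, 30.3], [510.6, -15.3, 38.8], [513.5, -8.8, 40.3]]
red [285. 269.] [[508.4, -129.7, 29.4], [516.0, -127.1, 39.0], [522.7, -125.9, 59.7]]
org [ 96. 287.] [[492.3, -19.8, 31.4], [499.7, -18.0, 54.6], [503.6, -10.0, 66.7]]
```

Call:
send_rows --targets "0 0 -0.1 0 0; 0 -0.2 0 0 0; 0 0 0 0 0"

```text
time: 20.58
tcp_pos: [515.8, -143.7, 34.8]
eef_rot: [[0.999, 0.035, 0.002], [0.035, -0.999, -0.006], [0.002, 0.006, -1.0]]
contact_force: [0.7, -15.4, -3.1]
finger_gap: -0.1
grip_force: 8.7
```

Call:
send_rows --targets "0 -0.2 0 0 0; 0 0 0 0 0"

```text
time: 20.82
tcp_pos: [515.8, -143.5, 34.9]
eef_rot: [[0.999, 0.034, 0.003], [0.034, -0.999, -0.008], [0.003, 0.008, -1.0]]
contact_force: [1.1, -20.0, -5.7]
finger_gap: 0.2
grip_force: 11.1
```

```bash
python3 red.py
```

```text
20.82 [ 515.8 -143.5   34.9] yaw 1.93 z [ 0.003 -0.008 -1.   ] gap 0.2 F [  1.1 -20.   -5.7] T [-4.54 -0.15  0.1 ] j [-0.35  0.65  0.74  2.04 -0.66  0.71 -0.72]
red [104. 260.] [[504.3, -19.9, 31.0], [510.6, -15.1, 38.9], [513.4, -8.8, 40.3]]
red [285. 268.] [[509.4, -129.1, 30.4], [516.4, -126.9, 38.9], [522.8, -125.8, 58.6]]
org [ 97. 287.] [[492.2, -19.7, 31.6], [499.7, -18.0, 54.2], [503.6, -10.2, 66.7]]
```

It's now a hard stop at 20 N with no movement, and the lugs line up with the jaws. Backing off and rising.

Call:
send_rows --targets "0 0.8 0 0 0; 0 1.5 0 0 0; 0 1.5 0 0 0; 0 1 -3 0 0; 0 0 -5 0 0; 0 2 -5 0 0; 0 5 -2 0 0; 0 5 0 0 0; 0 0 0 0 0"

```text
time: 22.0
tcp_pos: [519.8, -311.4, 185.0]
eef_rot: [[1.0, 0.031, 0.0], [0.031, -1.0, -0.003], [0.0, 0.003, -1.0]]
contact_force: [0.5, 0.2, -0.4]
finger_gap: 0.2
grip_force: 0.0
```

Run:
```python
from h import *
from cell import *
s=st();e=look('scene','s12');d=look('top','t12')
for c in('scene','top'):
    for n in('lock_knob','rod','glue_bottle','tape_measure','sanding_block'):
        t=tip_of(c,n);print(c,n,[(round(a['score'],2),np.round(a['centre'],1).tolist()) for a in t[:1]])
    for x in outline_of(c,'rod')[:1]:
        D=e if c=='scene' else d;p=world(D,x['region']);p=p[p[:,2]>44]
        print([(a,round(np.percentile(q[:,2],85),1)) for a in range(-172,16,24) for q in [p[(p[:,1]>=a)&(p[:,1]<a+24)]] if len(q)>3])
cv2.imwrite('pics/c12.png',np.hstack([cv2.resize(e['image'][200:340,250:390],(400,400),interpolation=3),cv2.resize(d['image'][180:280,210:310],(400,400),interpolation=3)]))
```

```text
22.0 [ 519.8 -311.4  185. ] yaw 1.77 z [ 0.    -0.003 -1.   ] gap 0.2 F [ 0.5  0.2 -0.4] T [0.1  0.02 0.03] j [-0.13  0.56  0.88  1.73 -0.48  1.08 -0.63]
scene lock_knob [(0.64, [580.8, -56.3, 45.6])]
scene rod [(0.94, [491.3, -75.5, 43.0])]
scene glue_bottle [(0.8, [715.7, -278.5, -1.2])]
scene tape_measure [(0.73, [777.6, -45.1, -1.3])]
scene sanding_block [(0.75, [681.1, -428.4, 3.0])]
top lock_knob [(0.8, [583.2, -51.6, 48.4])]
top rod [(0.82, [487.8, -71.6, 46.0])]
top glue_bottle [(0.58, [714.6, -279.7, -2.5])]
top tape_measure [(0.95, [782.1, -42.9, -2.7])]
top sanding_block [(0.73, [685.7, -426.7, -4.0])]
[(-172, np.float64(51.1)), (-148, np.float64(51.6)), (-124, np.float64(50.1)), (-100, np.float64(50.0)), (-76, np.float64(50.5)), (-52, np.float64(50.4)), (-28, np.float64(51.1)), (-4, np.float64(51.1))]
```

View pics/c12.png

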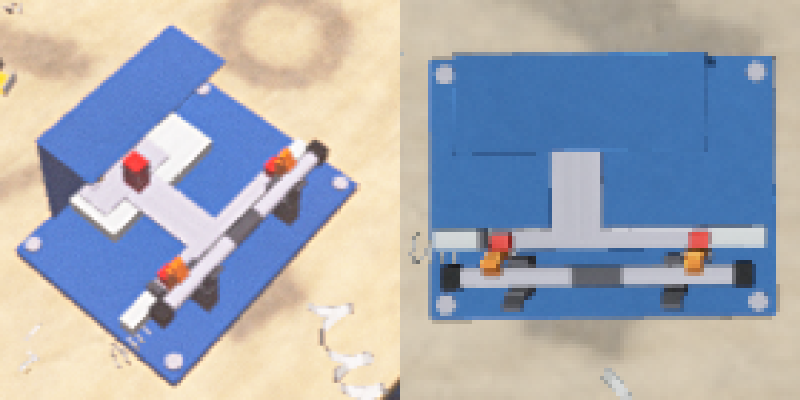

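The rod is seated and level. Both lugs stand behind the jaws (top crop (500,241) and (698,239)), the left lug is against its stop, and the bystanders haven't moved.

```bash
python3 -c "
from cell import *
print(close_job())"
```

```text
the job is handed in; nothing more can be done
None
```

I stowed the rod level on both forks with the jaws shut over it and slid the lock home to its left end stop. I pushed the slide by its right front lug, because the moves allowed no tilt to reach the knob under the roof. The bystanders did not move. I handed the job in at about 22 s, and no verdict came back.

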